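Pop open the fork box at the fish-waffle stand

ROBOT

A 6-joint arm with a two-finger parallel gripper is mounted at the origin on the work surface. World frame = base frame: x ahead of the robot, y to its left, z up, the work surface at z = 0. Lengths are in m, angles in rad, forces in N, time in s.
With the tool pointing down it reaches from about 0.35 to 0.775 m from the base axis. Payload 5.5 kg.
Tool frame: the origin (TCP) lies between the finger pads; the fingertips stand 11 mm ahead of it and the grasp point (between the pads) lies 8 mm behind it (tips_ahead is the distance from the TCP to the fingertips, in m); z points along the fingers, y is the line along which they close (so a half turn about z gives the same grasp; the last joint's range is limited). The gripper opens to 85 mm and grips with 20 to 120 N. Pads are 22 mm wide; open, the fingers measure 114 mm over their backs; the gripper's body (76 mm by 85 mm) begins 54 mm behind the grasp point. The pads swing forward as they close: fully open they stand 13 mm farther back than shut.
Start: joints at [-1.267, 0.313, 0.046, 1.304, 0, 1.431], TCP at [0.247, -0.519, 0.242] pointing down, gripper open.
Joint ranges: [-2.76, 2.76], [-0.86, 1.69], [-1.03, 1.26], [-2.2, 2.34], [-1.47, 1.5], [-3.14, 3.14]. Speed limits (rad/s): [2.57, 2.57, 3.14, 3.14, 3.14, 3.14].

INTERFACE

Orientations are given as a unit quaternion [w, x, y, z].
In Python, from workcell import * gives the robot as it stands. The module is installed in compiled form; this text tells all that it offers.
- The arm moves only by the tool jog_arm, never from a script. Its argument "moves" is a list of rows, each an object with "fingers": the closure, from 0 (fully open) to 1 (shut); "slide": the shift along the tool's x, y, z in mm, a list of three; "angular": the turn, a rotation vector about the tool's x, y, z in degrees, a list of three. A call has 1 to 10 rows; each row is the pose to reach, as a shift and turn from the pose commanded when the call began, along the tool's axes at that moment; what a row does not reach only later rows make up. A row lasts 1/12 s, in which the tool goes at most 41.7 mm and 7.16 degrees, less where a joint would pass 70% of its speed; a pose out of reach is approached as far as the arm can. A call with a gripper value outside its range is refused whole. The fingers move at their own pace and stop on an object; "squeeze" is the grip in N (left out, the last holds). Time passes only in rows, so rows that repeat a pose let the fingers close. It gives the time, the measured TCP pose, the force, the opening and the grip force at its end, in the units of the state.
- get_state(): the state, without advancing time (a new reading comes with each control period).
- read_camera(name): name is "side" or "top" or "wrist"; returns a dict with "color" (480x640x3 uint8, red, green, blue), "fovy" (degrees; the focal length in pixels is half the picture's height over the tangent of half this angle, whatever the lens; pixels are square), "cx", "cy" (the principal point, pixels), "D" ([k1, k2, p1, p2, k3] as OpenCV has them; the pictures are not rectified), "world_from_camera" (4x4, takes a point from camera to world coordinates); the wrist camera has in their place "tool_from_camera" (4x4, takes a point from camera to tool coordinates, whose origin is the TCP and whose axes are the flange's). Camera axes: x right, y down, z forward; pixel columns grow to the right and rows downward; lengths in m; the calibration is good to about 2 mm. A picture is of the moment at which its call begins: read the wrist's pose just before it. There is no depth.
- hand_in(): hands the job in; it is judged then, once.
Trained networks look in a picture, given as the dict that the camera call returned (one of the last four; its "shot" number tells which), for a name from the list of things; names that differ only in an ending like _2 or _b are one class to them, and where a whole thing is asked for, a point or a joint stands for the part that bears it (a point fixed in the world has none). Each returns a list of dicts, best first, with "p" (0 to 1); they miss things now and then, are a little off and sometimes report something else, mostly with a low value. They report only what shows in the picture. A call takes as long as a camera call. They do not tell look-alikes from the thing itself.
- look_for(target, picture): "point" ([column, row] in pixels, amid what is visible of it).
- tip_of(target, picture): "point" ([column, row] in pixels: a listed point, or the origin of a listed thing).
The state is a dict: "clock": time; "joint_pos": joint angles; "qvel": joint speeds; "tau": joint torques, N m; "tcp_pos": TCP position; "orientation": TCP orientation; "wrist_force": force on the tool from outside, world axes, zero at the start; "ft_torque": the same for the moment, N m; "finger_gap": finger opening in m; "grip_force": force on a finger pad.
Only numpy, scipy, OpenCV 4.12 (cv2) and the standard library are available. Lean on these libraries where they do the work, as an engineer would, in place of code of your own. Each camera call takes 0.05 s, during which the arm holds its last target. There are 200 camera calls.

TASK

Open the spring-lidded box with the red button so that the wooden forks in it can be taken: press its red button down to free the lid, keep your fingers over the lid so that it comes up against them, and let it up slowly instead of letting it fly open, until it stands fully open on its own. The box with the blue button stays shut.

Things in the scene. Friction and masses are not known exactly. Their poses are not given: they have to be found in the camera images.
- red_button_top (a point): Centre of the flat top (28 x 32 mm) of the red push button on the front of the box to open. x points across the lid to the hinge, z up. It sinks 6 mm, straight down (1.5 N to start, 5 N at the bottom), frees the lid after 4 mm, springs back. Unpressed, its top is 88 mm above the counter, 16 mm above the lid's top; the lid begins 18 mm along +x, so one fingertip can cover both.
- red_hinge (a point): Middle of the lid's hinge line (along y) on the far side of that box, 66 mm above the counter, at the lid's underside. Axes as the button's; fixed, does not turn with the lid. Aluminium box 120 x 140 x 65 mm, fixed. Lid: black plate, 116 mm from hinge to free edge (towards -x), 140 mm along y, 6 mm thick, 80 g. The button's centre is 134 mm towards -x.
- red_lid (a joint): Angle of that lid in rad: 0 shut and caught, 1.35 fully open on its stop, nearly upright. A spring pushes it open all the way (about 0.8 N at the free edge when shut, 0.15 N near the stop): with no hand over it, it flies open in half a second. It stays open by itself.
- blue_lid (a joint): Angle in rad of the lid of the look-alike box with a blue button: 0 shut, 1.35 fully open. It must stay shut.
Things that resemble listed ones, but are neither listed nor needed, are in the scene too. Leave any green or orange look-alike of the part that bears blue_lid alone.

How it is judged:
By the outcome, as a careful person would: the job done as asked, in the order asked, and still so for the second after the job is handed in, with the robot touching nothing.
It also fails if it takes over 35 s, if anything falls off the work surface, if the arm or the gripper's body presses on something with over 40 N, if the wrist force passes 120 N, or if a joint passes its speed limit or range.

## Working session

There is one attempt and no reset: what is moved stays moved. The work goes in short steps, Python scripts to look and compute and a tool call to move; the robot and the scene stay as the last step left them, time stands still between calls to the robot, and variables do not carry over. Pictures are saved under pics/ and viewed, at most 10 in all, crops included, and the job is handed in when it is done.

Besides the shell and the picture viewer there is one more tool, called after "Request:" as name(argument=value, ...) on one line, values as JSON. jog_arm: Moves the arm, as the interface text tells. Its arguments: {"type":"object","properties":{"moves":{"type":"array","items":{"type":"object","properties":{"fingers":{"type":"number"},"slide":{"type":"array","items":{"type":"number"}},"angular":{"type":"array","items":{"type":"number"}}}}},"squeeze":{"type":"number"}},"required":["moves"]}

```bash
mkdir -p pics; cat > h.py <<'E'
from workcell import *
import numpy as np, cv2
from scipy.spatial.transform import Rotation as R
def ray(c,px,T=None):
    f=240/np.tan(np.radians(c["fovy"])/2)
    K=np.array([[f,0,c["cx"]],[0,f,c["cy"]],[0,0,1]])
    u=cv2.undistortPoints(np.array([[px]],float),K,np.array(c["D"],float))[0,0]
    T=np.array(c["world_from_camera"]) if T is None else T
    return T[:3,3], T[:3,:3]@np.array([u[0],u[1],1])
def at_z(c,px,z,T=None):
    o,d=ray(c,px,T); return o+d*(z-o[2])/d[2]
E
cat > a.py <<'E'
from h import *
ims=[]
for n in("top","side"):
    c=read_camera(n); cv2.imwrite(f"pics/{n}1.png",c["color"][:,:,::-1])
    for t,z in(("red_button_top",.088),("red_hinge",.066)):
        for f in(tip_of,):
            for d in f(t,c): print(n,t,np.round(d["point"]),round(d["p"],2),at_z(c,d["point"],z).round(3))
s=get_state();print(s["clock"],s["tcp_pos"],s["orientation"])
E
python3 a.py
```

```text
top red_button_top [410. 202.] 0.69 [ 0.498 -0.198  0.088]
top red_hinge [385. 131.] 0.84 [ 0.626 -0.16   0.066]
side red_button_top [311. 180.] 0.63 [ 0.495 -0.199  0.088]
side red_hinge [243. 194.] 0.63 [ 0.617 -0.157  0.066]
0.3 [ 0.2468228  -0.51916463  0.24196743] [-3.25894978e-04  9.75481792e-01  2.20079910e-01 -3.33425064e-05]
```

View pics/top1.png

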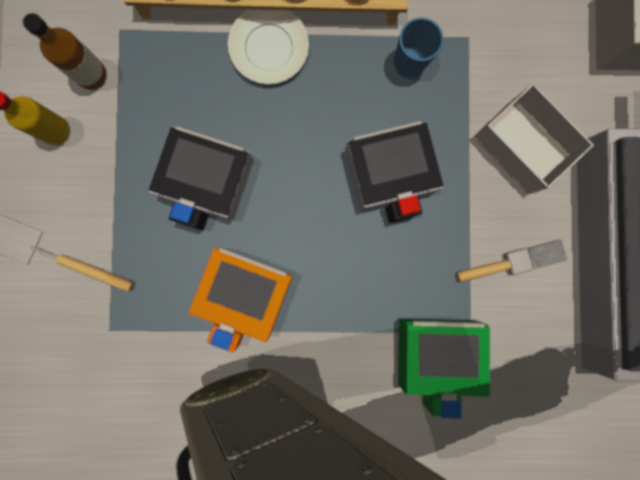

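View pics/side1.png

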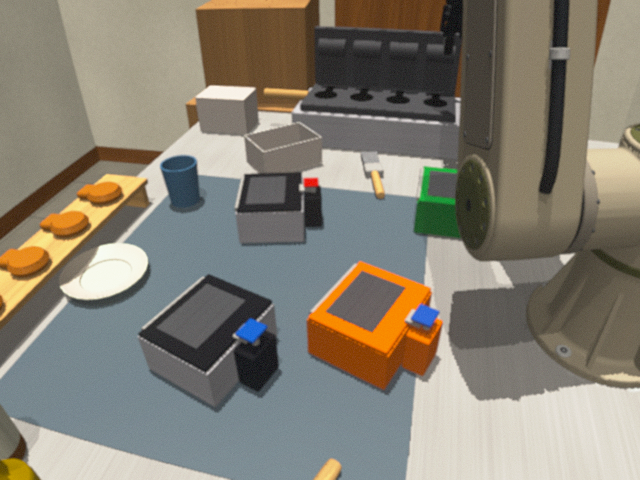

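The top view shows two black-lidded boxes. Button at (410,202) is red and button at (183,211) is blue. The orange box (240,295) and the green box (445,360) are decoys with blue buttons. The side view agrees: red button at (311,182). The target is the box at (395,165), because it alone has a red button. I'll confirm that in a crop and work out the approach.

```bash
python3 - <<'E'
from h import *
import workcell
print([n for n in dir(workcell) if n[0]!="_"], getattr(workcell,"tips_ahead",None))
i=cv2.imread("pics/top1.png")[105:235,330:460]; cv2.imwrite("pics/crop.png",cv2.resize(i,None,fx=4,fy=4,interpolation=cv2.INTER_CUBIC))
s=get_state(); w,x,y,z=s["orientation"]; M=R.from_quat([x,y,z,w]).as_matrix(); print(M.round(3))
print(((np.array([.47,-.20,.24])-s["tcp_pos"])@M*1000).round(1), s["finger_gap"])
E
```

```text
['MotionError', 'get_state', 'hand_in', 'look_for', 'read_camera', 'tip_of', 'tips_ahead'] 0.011
[[ 0.903  0.429 -0.   ]
 [ 0.429 -0.903  0.001]
 [ 0.    -0.001 -1.   ]]
[ 338.6 -192.4    2.1] 0.08536619001452864
```

View pics/crop.png

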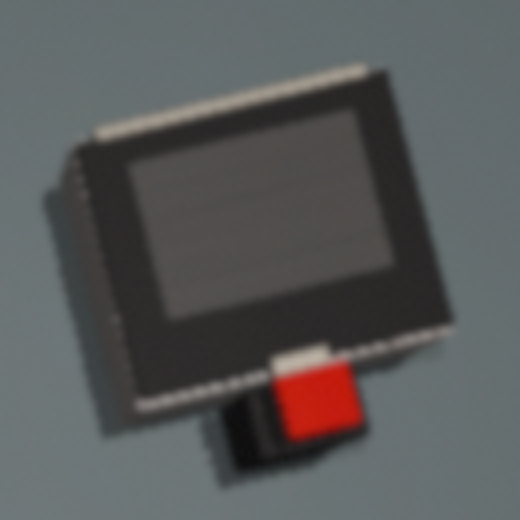

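The crop shows the red button at top-view (410,202), in front of a black lid on an aluminium box. This is the right one. Moving to hover there.

Request:
jog_arm(moves=[{"slide": [34, -19, 0], "angular": [0, 0, 0], "fingers": 1}, {"slide": [68, -38, 0], "angular": [0, 0, 2], "fingers": 1}, {"slide": [102, -57, 0], "angular": [0, 0, 4], "fingers": 1}, {"slide": [136, -76, 0], "angular": [0, 0, 6], "fingers": 1}, {"slide": [170, -95, 0], "angular": [0, 0, 8], "fingers": 1}, {"slide": [204, -115, 0], "angular": [0, 0, 8], "fingers": 1}, {"slide": [238, -135, 0], "angular": [0, 0, 8], "fingers": 1}, {"slide": [272, -155, 0], "angular": [0, 0, 8], "fingers": 1}, {"slide": [306, -174, 0], "angular": [0, 0, 8], "fingers": 1}, {"slide": [338, -192, 0], "angular": [0, 0, 8], "fingers": 1}])

```text
clock: 1.13
tcp_pos: [0.4705, -0.1988, 0.2425]
orientation: [0.0, 0.988, 0.152, 0.0]
wrist_force: [1.6, -0.1, 0.1]
finger_gap: -0.0
grip_force: 0.0
```

Request:
jog_arm(moves=[{"slide": [0, 0, 0], "angular": [0, 0, 0], "fingers": 1}, {"slide": [0, 0, 0], "angular": [0, 0, 0], "fingers": 1}, {"slide": [0, 0, 0], "angular": [0, 0, 0], "fingers": 1}])

```text
clock: 1.38
tcp_pos: [0.4696, -0.2007, 0.2422]
orientation: [0.0, 0.988, 0.152, -0.0]
wrist_force: [-0.9, -1.2, 0.9]
finger_gap: -0.0001
grip_force: 0.0
```

```bash
cat > w.py <<'E'
from h import *
s=get_state(); c=read_camera("wrist"); cv2.imwrite("pics/w1.png",c["color"][:,:,::-1])
w,x,y,z=s["orientation"]; T=np.eye(4); T[:3,:3]=R.from_quat([x,y,z,w]).as_matrix(); T[:3,3]=s["tcp_pos"]
T0=T; T=T@np.array(c["tool_from_camera"])
print(s["clock"],s["tcp_pos"],s["finger_gap"],"yaw",np.degrees(np.arctan2(T0[1,0],T0[0,0])))
P={}
for t,zz in(("red_button_top",.088),("red_hinge",.066)):
    for d in tip_of(t,c):
        p=at_z(c,d["point"],zz,T); P.setdefault(t,p); print(t,np.round(d["point"]),round(d["p"],2),p.round(4))
m=cv2.inRange(c["color"],(140,0,0),(255,70,70)); M=cv2.moments(m,True)
if M["m00"]: q=(M["m10"]/M["m00"],M["m01"]/M["m00"]); print("red blob",q,M["m00"],at_z(c,q,.088,T).round(4), cv2.minAreaRect(cv2.findNonZero(m)))
if len(P)==2:
    v=P["red_hinge"]-P["red_button_top"]; print("len",np.hypot(*v[:2]),"ang",np.degrees(np.arctan2(v[1],v[0])))
E
python3 w.py
```

```text
1.3833 [ 0.46962427 -0.20074833  0.24221595] -0.00010675577395928366 yaw 17.478792142554806
red_button_top [327. 194.] 0.97 [ 0.4945 -0.1981  0.088 ]
red blob (292.4302759134974, 200.97912005965696) 1341.0 [ 0.4824 -0.177   0.088 ] ((165.12745666503906, 212.76943969726562), (105.00359344482422, 376.6500244140625), 72.66484069824219)
```

View pics/w1.png

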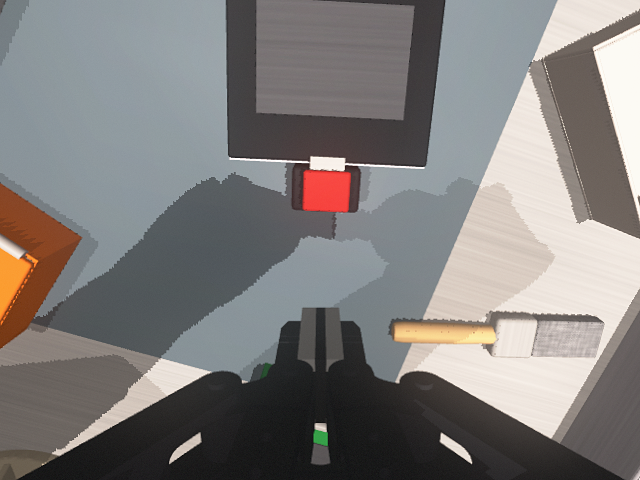

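The wrist view shows the red button at (327,191), a pale catch lip at (327,163) and the lid's front edge from (229,158) to (426,166). The closed fingertips are at (321,330). I'll fix the box's yaw from the lid edge.

```bash
python3 - <<'E'
from h import *
s=get_state(); c=read_camera("wrist")
w,x,y,z=s["orientation"]; T0=np.eye(4); T0[:3,:3]=R.from_quat([x,y,z,w]).as_matrix(); T0[:3,3]=s["tcp_pos"]
T=T0@np.array(c["tool_from_camera"])
a,b=[at_z(c,p,.070,T) for p in((229,158),(426,166))]
v=a-b; yaw=np.arctan2(v[1],v[0])-np.pi/2; ux=np.array([np.cos(yaw),np.sin(yaw),0])
print(a,b,"width",np.linalg.norm(v),"yaw",np.degrees(yaw))
g=c["color"]; m=cv2.inRange(g,(140,0,0),(255,70,70)); m[:,:290]=0; m[:,365:]=0; m[240:]=0
M=cv2.moments(m,True); q=(M["m10"]/M["m00"],M["m01"]/M["m00"]); B=at_z(c,q,.088,T); print("blob",q,B, cv2.boundingRect(m))
print("edge mid - button along x", ((a+b)/2-B)@ux, "y",((a+b)/2-B)@np.array([-ux[1],ux[0],0]))
print("hinge", B+.134*ux)
E
```

```text
[ 0.49442919 -0.12686421  0.07      ] [ 0.53056256 -0.26160827  0.07      ] width 0.1395047761505948 yaw 15.01142701294865
blob (324.9587324981577, 193.01915991156963) [ 0.4937949  -0.19779678  0.088     ] (301, 169, 48, 42)
edge mid - button along x 0.018985018997726998 y -0.001404731656911995
hinge [ 0.62322204 -0.16308922  0.088     ]
```

Everything agrees: button at (0.494, -0.198), yaw 15°, lid edge 19 mm ahead of the button, lid width 139.5 mm. I'm moving above a spot 15 mm hinge-ward of the button centre.

Request:
jog_arm(moves=[{"slide": [20, 3, 10], "angular": [0, 0, 1.2], "fingers": 1}, {"slide": [39, 5, 25], "angular": [0, 0, 2.5], "fingers": 1}, {"slide": [39, 5, 50], "angular": [0, 0, 2.5], "fingers": 1}, {"slide": [39, 5, 75], "angular": [0, 0, 2.5], "fingers": 1}, {"slide": [39, 5, 100], "angular": [0, 0, 2.5], "fingers": 1}, {"slide": [39, 5, 118], "angular": [0, 0, 2.5], "fingers": 1}, {"slide": [39, 5, 128], "angular": [0, 0, 2.5], "fingers": 1}, {"slide": [39, 5, 133], "angular": [0, 0, 2.5], "fingers": 1}, {"slide": [39, 5, 133], "angular": [0, 0, 2.5], "fingers": 1}, {"slide": [39, 5, 133], "angular": [0, 0, 2.5], "fingers": 1}])

```text
clock: 2.42
tcp_pos: [0.5088, -0.1946, 0.1101]
orientation: [0.0, 0.992, 0.129, 0.0]
wrist_force: [-0.1, 0.1, 0.7]
finger_gap: -0.0
grip_force: 0.0
```

```bash
python3 - <<'E'
from h import *
s=get_state(); print(s["clock"],s["tcp_pos"],s["wrist_force"]); w,x,y,z=s["orientation"];M=R.from_quat([x,y,z,w]).as_matrix();print(M.round(3))
c=read_camera("wrist"); cv2.imwrite("pics/w2.png",c["color"][:,:,::-1])
E
```

```text
2.4167 [ 0.50878063 -0.1946485   0.11011129] [-0.12556184  0.09549715  0.67575898]
[[ 0.966  0.257  0.001]
 [ 0.257 -0.966 -0.001]
 [ 0.001  0.001 -1.   ]]
```

View pics/w2.png

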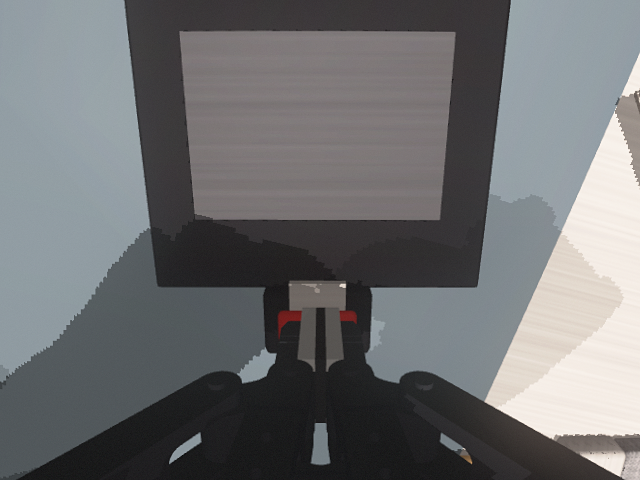

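The wrist view shows the fingertips' front edge at about (321,307), over the button, with the lid's edge at row 287. I'll check the overlap in numbers.

```bash
python3 - <<'E'
from h import *
s=get_state(); c=read_camera("wrist")
w,x,y,z=s["orientation"]; T0=np.eye(4); T0[:3,:3]=R.from_quat([x,y,z,w]).as_matrix(); T0[:3,3]=s["tcp_pos"]
A=np.array(c["tool_from_camera"]); print(A.round(3)); T=T0@A; I=np.linalg.inv(T0)
for p,zz in(((321,307),.0991),((321,287),.072),((321,282),.078),((302,307),.0991),((342,307),.0991),((158,287),.072),((478,287),.072)):
    print(p,zz,((I@np.append(at_z(c,p,zz,T),1))[:3]*1000).round(1))
E
```

```text
[[-0.    -0.953 -0.302  0.077]
 [ 1.    -0.     0.    -0.   ]
 [-0.001 -0.302  0.953 -0.132]
 [ 0.     0.     0.     1.   ]]
(321, 307) 0.0991 [ 8.2  0.3 11.5]
(321, 287) 0.072 [ 4.8  0.4 38.6]
(321, 282) 0.078 [ 9.6  0.4 32.6]
(302, 307) 0.0991 [ 8.2 -6.7 11.5]
(342, 307) 0.0991 [ 8.2  8.1 11.5]
(158, 287) 0.072 [  4.8 -70.5  38.5]
(478, 287) 0.072 [ 4.7 68.8 38.7]
```

The fingertip overlaps the lid by only about 4–6 mm, so I'm shifting 3 mm more towards the hinge and then pressing.

Request:
jog_arm(moves=[{"slide": [3, 0, 3], "fingers": 1}, {"slide": [3, 0, 6], "fingers": 1}, {"slide": [3, 0, 9], "fingers": 1}, {"slide": [3, 0, 11], "fingers": 1}, {"slide": [3, 0, 13], "fingers": 1}, {"slide": [3, 0, 14], "fingers": 1}, {"slide": [3, 0, 15], "fingers": 1}, {"slide": [3, 0, 16], "fingers": 1}, {"slide": [3, 0, 17], "fingers": 1}, {"slide": [3, 0, 17], "fingers": 1}])

```text
schema error: expected keys fingers, slide, angular
```

```bash
python3 - <<'E'
from h import *
s=get_state(); print(s["clock"],s["tcp_pos"],s["wrist_force"],s["ft_torque"])
c=read_camera("side"); cv2.imwrite("pics/s2.png",cv2.resize(c["color"][130:260,200:360,::-1],None,fx=4,fy=4,interpolation=cv2.INTER_CUBIC))
E
```

```text
2.5167 [ 0.50927864 -0.19462357  0.11071016] [0.6279383  0.29279211 0.11799458] [0.00856851 0.02616723 0.0163332 ]
```

View pics/s2.png

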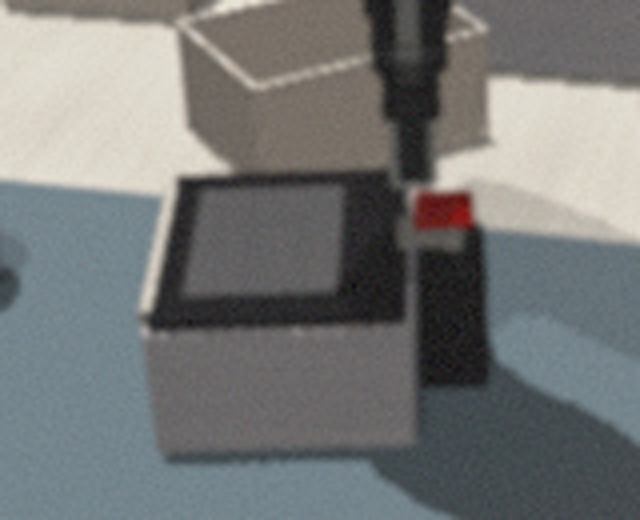

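The move was refused because every row needs "angular". The side crop shows the fingertip at (415,180) over the gap between the red button (445,210) and the lid edge, with the lid still shut. Pressing now.

Request:
jog_arm(moves=[{"slide": [2, 0, 3], "angular": [0, 0, 0], "fingers": 1}, {"slide": [2, 0, 6], "angular": [0, 0, 0], "fingers": 1}, {"slide": [2, 0, 9], "angular": [0, 0, 0], "fingers": 1}, {"slide": [2, 0, 11], "angular": [0, 0, 0], "fingers": 1}, {"slide": [2, 0, 13], "angular": [0, 0, 0], "fingers": 1}, {"slide": [2, 0, 14], "angular": [0, 0, 0], "fingers": 1}, {"slide": [2, 0, 15], "angular": [0, 0, 0], "fingers": 1}, {"slide": [2, 0, 16], "angular": [0, 0, 0], "fingers": 1}, {"slide": [2, 0, 17], "angular": [0, 0, 0], "fingers": 1}, {"slide": [2, 0, 17], "angular": [0, 0, 0], "fingers": 1}])

```text
clock: 3.4
tcp_pos: [0.5105, -0.1934, 0.093]
orientation: [0.0, 0.992, 0.13, 0.0]
wrist_force: [-0.2, 1.5, 7.5]
finger_gap: 0.0
grip_force: 3.3
```

```bash
python3 - <<'E'
from h import *
s=get_state(); print(s["clock"],s["tcp_pos"],s["wrist_force"],s["ft_torque"])
c=read_camera("side"); cv2.imwrite("pics/s3.png",cv2.resize(c["color"][130:260,200:360,::-1],None,fx=4,fy=4,interpolation=cv2.INTER_CUBIC))
E
```

```text
3.4 [ 0.51051682 -0.19337938  0.09299825] [-0.16285861  1.50796327  7.5041944 ] [ 0.26081779  0.25491593 -0.02284126]
```

View pics/s3.png

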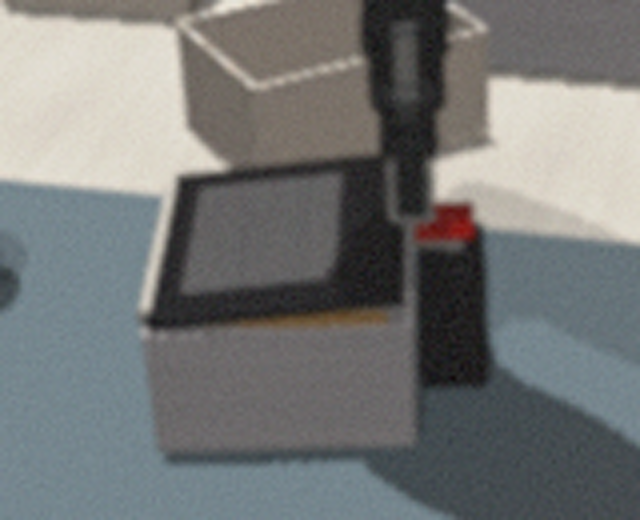

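The press worked: 7.5 N, with the lid just ajar (an amber gap at (320,320)) and resting under the fingertip at (408,215). Now I let it up slowly along its arc.

Request:
jog_arm(moves=[{"slide": [0, 0, -2], "angular": [0, 0, 0], "fingers": 1}, {"slide": [1, 0, -5], "angular": [0, 0, 0], "fingers": 1}, {"slide": [2, 0, -7], "angular": [0, 0, 0], "fingers": 1}, {"slide": [4, 0, -10], "angular": [0, 0, 0], "fingers": 1}, {"slide": [6, 0, -13], "angular": [0, 0, 0], "fingers": 1}, {"slide": [8, 0, -15], "angular": [0, 0, 0], "fingers": 1}, {"slide": [10, 0, -17], "angular": [0, 0, 0], "fingers": 1}, {"slide": [12, 0, -20], "angular": [0, 0, 0], "fingers": 1}, {"slide": [14, 0, -22], "angular": [0, 0, 0], "fingers": 1}, {"slide": [16, 0, -24], "angular": [0, 0, 0], "fingers": 1}])

```text
clock: 4.28
tcp_pos: [0.5261, -0.1892, 0.1165]
orientation: [0.0, 0.992, 0.13, 0.0]
wrist_force: [-0.4, -0.9, 0.7]
finger_gap: -0.0003
grip_force: 0.4
```

```bash
python3 - <<'E'
from h import *
s=get_state(); print(s["clock"],s["tcp_pos"],s["wrist_force"])
c=read_camera("side"); cv2.imwrite("pics/s4.png",cv2.resize(c["color"][100:260,200:360,::-1],None,fx=3,fy=3,interpolation=cv2.INTER_CUBIC))
E
```

```text
4.2833 [ 0.52607367 -0.18919896  0.11651908] [-0.39873181 -0.91067668  0.72142277]
```

View pics/s4.png

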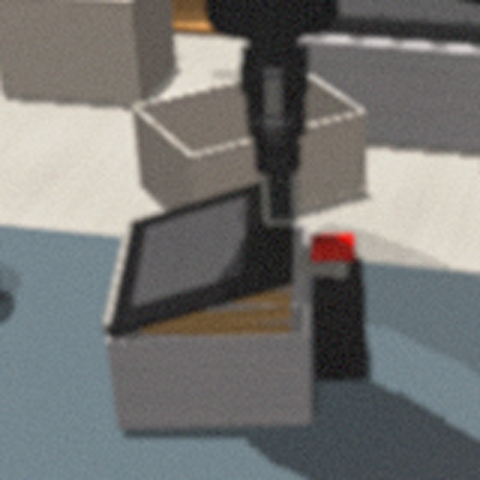

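The lid stands about 0.3 rad up against the fingertip at (283,215), and the button has sprung back. Continuing.

Request:
jog_arm(moves=[{"slide": [3, 0, -2], "angular": [0, 0, 0], "fingers": 1}, {"slide": [6, 0, -5], "angular": [0, 0, 0], "fingers": 1}, {"slide": [8, 0, -7], "angular": [0, 0, 0], "fingers": 1}, {"slide": [11, 0, -9], "angular": [0, 0, 0], "fingers": 1}, {"slide": [13, 0, -11], "angular": [0, 0, 0], "fingers": 1}, {"slide": [15, 0, -13], "angular": [0, 0, 0], "fingers": 1}, {"slide": [18, 0, -15], "angular": [0, 0, 0], "fingers": 1}, {"slide": [20, 0, -17], "angular": [0, 0, 0], "fingers": 1}, {"slide": [22, 0, -19], "angular": [0, 0, 0], "fingers": 1}, {"slide": [24, 0, -20], "angular": [0, 0, 0], "fingers": 1}])

```text
clock: 5.17
tcp_pos: [0.5493, -0.1831, 0.1366]
orientation: [0.0, 0.992, 0.13, 0.0]
wrist_force: [-0.6, -0.9, 0.7]
finger_gap: -0.0002
grip_force: 0.3
```

Request:
jog_arm(moves=[{"slide": [2, 0, -2], "angular": [0, 0, 0], "fingers": 1}, {"slide": [5, 0, -4], "angular": [0, 0, 0], "fingers": 1}, {"slide": [7, 0, -6], "angular": [0, 0, 0], "fingers": 1}, {"slide": [9, 0, -8], "angular": [0, 0, 0], "fingers": 1}, {"slide": [11, 0, -10], "angular": [0, 0, 0], "fingers": 1}, {"slide": [12, 0, -12], "angular": [0, 0, 0], "fingers": 1}, {"slide": [14, 0, -13], "angular": [0, 0, 0], "fingers": 1}, {"slide": [17, 0, -15], "angular": [0, 0, 0], "fingers": 1}, {"slide": [19, 0, -16], "angular": [0, 0, 0], "fingers": 1}, {"slide": [21, 0, -17], "angular": [0, 0, 0], "fingers": 1}])

```text
clock: 6.0
tcp_pos: [0.5696, -0.1776, 0.1534]
orientation: [0.0, 0.992, 0.13, 0.0]
wrist_force: [-0.5, -0.0, -0.0]
finger_gap: -0.0002
grip_force: 0.2
```

```bash
python3 - <<'E'
from h import *
s=get_state(); print(s["clock"],s["tcp_pos"],s["wrist_force"])
c=read_camera("side"); cv2.imwrite("pics/s5.png",cv2.resize(c["color"][100:260,200:360,::-1],None,fx=3,fy=3,interpolation=cv2.INTER_CUBIC))
E
```

```text
6.0 [ 0.56958172 -0.17763333  0.15343459] [-0.45367622 -0.0446179  -0.02916612]
```

View pics/s5.png

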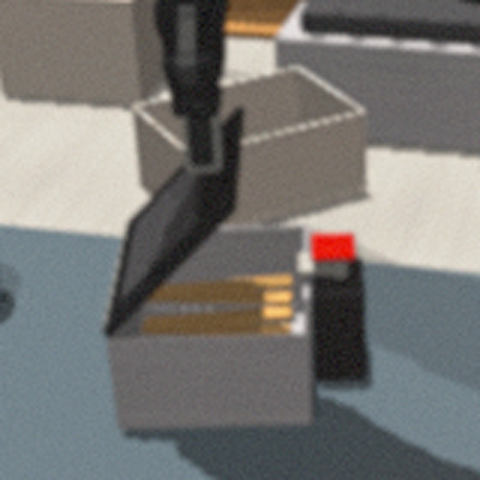

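The lid is at about 0.8 rad, still against the fingertip at (205,165), and the forks are visible. Continuing to the stop.

Request:
jog_arm(moves=[{"slide": [2, 0, -1], "angular": [0, 0, 0], "fingers": 1}, {"slide": [4, 0, -2], "angular": [0, 0, 0], "fingers": 1}, {"slide": [6, 0, -4], "angular": [0, 0, 0], "fingers": 1}, {"slide": [9, 0, -5], "angular": [0, 0, 0], "fingers": 1}, {"slide": [11, 0, -6], "angular": [0, 0, 0], "fingers": 1}, {"slide": [13, 0, -7], "angular": [0, 0, 0], "fingers": 1}, {"slide": [15, 0, -9], "angular": [0, 0, 0], "fingers": 1}, {"slide": [18, 0, -10], "angular": [0, 0, 0], "fingers": 1}, {"slide": [20, 0, -11], "angular": [0, 0, 0], "fingers": 1}, {"slide": [22, 0, -12], "angular": [0, 0, 0], "fingers": 1}])

```text
clock: 6.88
tcp_pos: [0.5908, -0.172, 0.1654]
orientation: [0.0, 0.992, 0.13, 0.0]
wrist_force: [0.2, -0.3, 0.3]
finger_gap: 0.0001
grip_force: 0.1
```

Request:
jog_arm(moves=[{"slide": [2, 0, -1], "angular": [0, 0, 0], "fingers": 1}, {"slide": [5, 0, -3], "angular": [0, 0, 0], "fingers": 1}, {"slide": [7, 0, -4], "angular": [0, 0, 0], "fingers": 1}, {"slide": [9, 0, -5], "angular": [0, 0, 0], "fingers": 1}, {"slide": [12, 0, -6], "angular": [0, 0, 0], "fingers": 1}, {"slide": [14, 0, -6], "angular": [0, 0, 0], "fingers": 1}, {"slide": [16, 0, -7], "angular": [0, 0, 0], "fingers": 1}, {"slide": [19, 0, -8], "angular": [0, 0, 0], "fingers": 1}, {"slide": [21, 0, -9], "angular": [0, 0, 0], "fingers": 1}, {"slide": [23, 0, -9], "angular": [0, 0, 0], "fingers": 1}])

```text
clock: 7.72
tcp_pos: [0.6131, -0.166, 0.1745]
orientation: [0.0, 0.992, 0.13, 0.0]
wrist_force: [0.9, 0.1, 0.3]
finger_gap: -0.0001
grip_force: 0.1
```

Request:
jog_arm(moves=[{"slide": [2, 0, 0], "angular": [0, 0, 0], "fingers": 1}, {"slide": [4, 0, -1], "angular": [0, 0, 0], "fingers": 1}, {"slide": [6, 0, -1], "angular": [0, 0, 0], "fingers": 1}, {"slide": [8, 0, -1], "angular": [0, 0, 0], "fingers": 1}, {"slide": [10, 0, -1], "angular": [0, 0, 0], "fingers": 1}, {"slide": [13, 0, -1], "angular": [0, 0, 0], "fingers": 1}, {"slide": [16, 0, -1], "angular": [0, 0, 0], "fingers": 1}, {"slide": [19, 0, -1], "angular": [0, 0, 0], "fingers": 1}, {"slide": [22, 0, -2], "angular": [0, 0, 0], "fingers": 1}, {"slide": [25, 0, -2], "angular": [0, 0, 0], "fingers": 1}])

```text
clock: 8.55
tcp_pos: [0.6373, -0.1596, 0.1765]
orientation: [0.0, 0.992, 0.13, 0.0]
wrist_force: [0.4, -1.0, 0.1]
finger_gap: 0.0002
grip_force: 0.0
```

Request:
jog_arm(moves=[{"slide": [6, 0, -2], "angular": [0, 0, 0], "fingers": 1}, {"slide": [12, 0, -10], "angular": [0, 0, 0], "fingers": 1}, {"slide": [14, 0, -25], "angular": [0, 0, 0], "fingers": 1}, {"slide": [14, 0, -45], "angular": [0, 0, 0], "fingers": 1}, {"slide": [14, 0, -65], "angular": [0, 0, 0], "fingers": 1}, {"slide": [14, 0, -75], "angular": [0, 0, 0], "fingers": 1}, {"slide": [14, 0, -80], "angular": [0, 0, 0], "fingers": 1}, {"slide": [14, 0, -80], "angular": [0, 0, 0], "fingers": 1}, {"slide": [14, 0, -80], "angular": [0, 0, 0], "fingers": 1}, {"slide": [14, 0, -80], "angular": [0, 0, 0], "fingers": 1}])

```text
clock: 9.38
tcp_pos: [0.65, -0.1559, 0.2548]
orientation: [-0.0, 0.992, 0.13, -0.001]
wrist_force: [0.0, 0.2, -0.6]
finger_gap: 0.0001
grip_force: 0.0
```

```bash
python3 - <<'E'
from h import *
s=get_state(); print(s["clock"],s["tcp_pos"],s["wrist_force"])
c=read_camera("side"); cv2.imwrite("pics/s6.png",c["color"][:,:,::-1])
E
```

```text
9.3833 [ 0.64996148 -0.15585732  0.25483074] [ 0.03400626  0.21667935 -0.60716169]
```

View pics/s6.png

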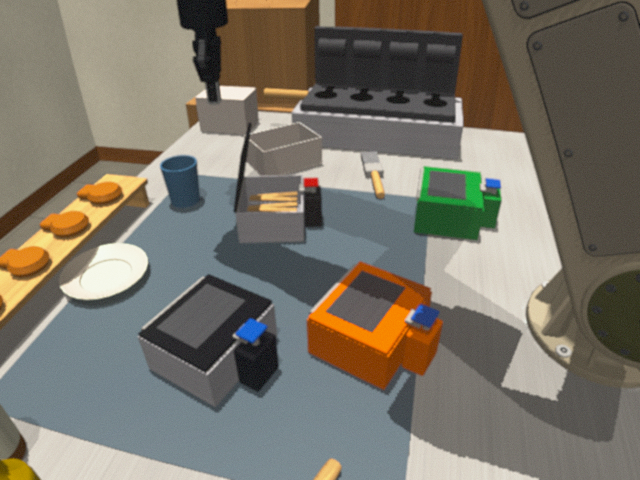

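The red-button box's lid stands upright (245,170) with the forks visible. The blue, orange and green boxes are shut, and the gripper is clear at (210,75).

```bash
python3 -c "
from workcell import *
print(hand_in())"
```

```text
the job is handed in; nothing more can be done
None
```

The red-button box is open: I let its lid up slowly against the fingertip until it stood upright on its own. The blue-button box stayed shut, and I handed the job in at about 9.4 s (limit 35 s).

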